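# Switch on the kettle under its splash guard

### The arm

A 7-joint arm with a two-finger parallel gripper is mounted at the origin on a cart in front of the work surface, level with it; the furniture and walls round the work are solid. World frame = base frame: x ahead of the robot, y to its left, z up, the work surface at z = 0. Lengths are in m, angles in rad, forces in N, time in s.
With the tool pointing down it reaches from about 0.425 to 1.025 m from the base axis. Payload 9.4 kg.
Tool frame: the origin (TCP) lies between the finger pads; the fingertips stand manip.nose_length ahead of it and the grasp point (between the pads) lies 6 mm ahead of it (manip.nose_length is the distance from the TCP to the fingertips, in m); z points along the fingers, y is the line along which they close (so a half turn about z gives the same grasp; the last joint's range is limited). The gripper opens to 93 mm and grips with 3 to 60 N. Pads are 15 mm wide; open, the fingers measure 128 mm over their backs; the gripper's body (75 mm by 188 mm) begins 65 mm behind the grasp point.
Start: joints at [1.204, 0.599, -0.003, 1.599, 0.002, 0.943, -0.08], TCP at [0.207, -0.695, 0.218] pointing down, gripper open.
Joint ranges: [-2.57, 2.57], [-0.35, 1.97], [-1.29, 1.29], [0.11, 2.56], [-1.05, 4.19], [0.11, 1.86], [-2.63, 2.63]. Speed limits (rad/s): [2.22, 2.22, 3.01, 3.01, 3.14, 3.14, 3.14].

### API

Orientations are given as a unit quaternion [x, y, z, w].
In Python, from plant import get_obs, vision, ticket, manip gives the robot as it stands. The module is installed in compiled form; this text tells all that it offers.
- The arm moves only by the tool play_rows, never from a script. Its argument "increments" is a list of rows, each a list of 5 numbers: the shift along the tool's x, y, z in cm, then the turn about the tool's z in degrees, then the opening, from 0 (shut) to 1 (fully open). A call has 1 to 12 rows; each row is the pose to reach, as a shift and turn from the pose commanded when the call began, along the tool's axes at that moment; what a row does not reach only later rows make up. A row lasts 1/12 s, in which the tool goes at most 41.7 mm and 7.16 degrees, less where a joint would pass 70% of its speed; a pose out of reach is approached as far as the arm can. A call with a gripper value outside its range is refused whole. The fingers move at their own pace and stop on an object; "force" is the grip in N (left out, the last holds). Time passes only in rows, so rows that repeat a pose let the fingers close. It gives the time, the measured TCP pose, the force, the opening and the grip force at its end, in the units of the state.
- get_obs(): the state, without advancing time (a new reading comes with each control period).
- vision.camera(name): name is "side" or "top" or "wrist"; returns a dict with "img" (480x640x3 uint8, red, green, blue), "mtx" (3x3 intrinsics, pixels), "dist" ([k1, k2, p1, p2, k3] as OpenCV has them; the pictures are not rectified), "R" (3x3) and "t" (3): a world point X has camera coordinates R X + t. Camera axes: x right, y down, z forward; pixel columns grow to the right and rows downward; lengths in m; the calibration is good to about 2 mm. A picture is of the moment at which its call begins. There is no depth.
- ticket.close_job(): hands the job in; it is judged then, once.
The state is a dict: "time": time; "joint_positions": joint angles; "qvel": joint speeds; "joint_torque": joint torques, N m; "tcp_pos": TCP position; "eef_rot": TCP orientation; "force": force on the tool from outside, world axes, zero at the start; "moment": the same for the moment, N m; "finger_gap": finger opening in m; "grip_force": force on a finger pad.
Only numpy, scipy, OpenCV 4.12 (cv2) and the standard library are available. Lean on these libraries where they do the work, as an engineer would, in place of code of your own. Each camera call takes 0.05 s, during which the arm holds its last target. There are 200 camera calls.

### The job

Switch on the kettle that stands beside the splash-proof double switch box: lift the hinged guard over the switch on the kettle's side, push its toggle fully over to the back, then lower that guard until it lies shut again. Leave the other guard and its toggle alone, and do not knock or shift the things standing round about.

Things in the scene. Friction and masses are not known exactly. Their poses are not given: they have to be found in the camera images.
- switch_box: splash-proof double switch box fixed on the worktop: white housing 92 (x) by 204 (y) by 45 mm high, turned up to 0.25 rad. Origin: centre of its underside, on the worktop; x points to its back (away from the robot), y to its left, z up. Two identical switches side by side on its flat top, 100 mm apart, each under its own grey hinged guard. The switch nearer the kettle is the kettle's. Bottles and jars up to 281 mm high stand along the back of the worktop, beyond x = 0.70 m.
- kettle_base: power base, a disc 191 by 172 by 16 mm, on which the blue kettle stands (fixed, together 245 mm high, within 130 mm of the base's origin). Origin: underside, centre. It stands to the left or to the right of the switch box, about 0.2 to 0.5 m from it along the box's y; a canister stands on the other side.
- guard_left (a joint): angle (rad) of the left guard: 0 lies shut on the housing, positive as its front rises, 1.57 stands upright, stop at 1.9. Stiff friction hinge: it stays at any angle it is left at; 1 to 2 N at the tab or at its front end moves it either way.
- guard_left_hinge (a point): middle of the left guard's hinge axis, fixed on the box at (37, +50, 46) mm of switch_box; the axis lies along the box's y. The guard is a hollow cover that reaches 84 mm in front of the axis, 58 mm wide, its outer top 28 mm above the axis; 42 mm free between the two guards. Open, it stands over the back of the box and no longer over the toggle.
- guard_left_tab (a point): centre of the upright thumb tab on top of the left guard: a plate 8 mm thick (x), 40 mm wide (y), rising 34 mm above the guard's top; when shut its centre is 25 mm in front of the hinge axis and 45 mm above it, its top edge 62 mm above the axis. Pushing the tab to the back swings the guard open (the tab then lies pointing to the back); it can also be pinched. Moves with the guard.
- toggle_left (a joint): angle (rad) of the left steel toggle: near 0 leans 0.45 rad towards the robot (box -x) = off; 0.9 leans 0.45 rad to the back (box +x) = on. It stays where it is left; under 2 N at its tip moves it.
- toggle_left_tip (a point): top of the left toggle, a steel pin 9 mm thick and 21 mm long that pivots on the box's top at (-8, +50, 45) mm of switch_box. Moves with the toggle.
- guard_right (a joint): angle (rad) of the right guard: 0 lies shut on the housing, positive as its front rises, 1.57 stands upright, stop at 1.9. Stiff friction hinge: it stays at any angle it is left at; 1 to 2 N at the tab or at its front end moves it either way.
- guard_right_hinge (a point): middle of the right guard's hinge axis, fixed on the box at (37, -50, 46) mm of switch_box; the axis lies along the box's y. The guard is a hollow cover that reaches 84 mm in front of the axis, 58 mm wide, its outer top 28 mm above the axis; 42 mm free between the two guards. Open, it stands over the back of the box and no longer over the toggle.
- guard_right_tab (a point): centre of the upright thumb tab on top of the right guard: a plate 8 mm thick (x), 40 mm wide (y), rising 34 mm above the guard's top; when shut its centre is 25 mm in front of the hinge axis and 45 mm above it, its top edge 62 mm above the axis. Pushing the tab to the back swings the guard open (the tab then lies pointing to the back); it can also be pinched. Moves with the guard.
- toggle_right (a joint): angle (rad) of the right steel toggle: near 0 leans 0.45 rad towards the robot (box -x) = off; 0.9 leans 0.45 rad to the back (box +x) = on. It stays where it is left; under 2 N at its tip moves it.
- toggle_right_tip (a point): top of the right toggle, a steel pin 9 mm thick and 21 mm long that pivots on the box's top at (-8, -50, 45) mm of switch_box. Moves with the toggle.
- shaker_a: small glass shaker with white top, 30 mm across, 43 mm high, loose, standing left of the box; origin: centre of its underside. Not to be disturbed.
- shaker_b: small glass shaker with white top, 30 mm across, 43 mm high, loose, standing right of the box; origin: centre of its underside. Not to be disturbed.
- mug: white spotted mug, 82 mm across, 114 mm with handle, 91 mm high, loose, near the front right; origin: centre of its underside. Not to be disturbed.
- cup: spotted espresso cup, 86 mm across, 110 mm with handle, 51 mm high, loose, near the front left; origin: underside. Not to be disturbed.

How it is judged:
By the outcome, as a careful person would: the job done as asked, in the order asked, and still so for the second after the job is handed in, with the robot touching nothing.
It also fails if it takes over 53 s, if anything falls off the work surface, if the arm or the gripper's body presses on something with over 40 N, if the wrist force passes 120 N, or if a joint passes its speed limit or range.

## Working session

There is one attempt and no reset: what is moved stays moved. The work goes in short steps, Python scripts to look and compute and a tool call to move; the robot and the scene stay as the last step left them, time stands still between calls to the robot, and variables do not carry over. Pictures are saved under pics/ and viewed, at most 10 in all, crops included, and the job is handed in when it is done.

Besides the shell and the picture viewer there is one more tool, called after ">>>" by a JSON object that holds its "name" and its "arguments". play_rows: Moves the arm, as the interface text tells. Its arguments: {"type":"object","properties":{"increments":{"type":"array","items":{"type":"array","items":{"type":"number"}}},"force":{"type":"number"}},"required":["increments"]}

```bash
mkdir -p pics; python3 - <<'E'
from plant import get_obs, vision, ticket, manip
import cv2,numpy as np
o=get_obs(); print({k:np.round(v,3) for k,v in o.items()}, manip.nose_length)
for n in ["top","side"]:
    c=vision.camera(n); cv2.imwrite(f"pics/{n}0.png",c["img"][:,:,::-1]); print(n,np.round(-c["R"].T@c["t"],3),np.round(c["R"],2).tolist(),c["mtx"][0,0])
E
```

```text
{'time': np.float64(0.0), 'joint_positions': array([ 1.204,  0.6  , -0.003,  1.6  ,  0.002,  0.943, -0.08 ]), 'qvel': array([-0.001, -0.001, -0.   , -0.002, -0.001,  0.   , -0.   ]), 'joint_torque': array([ 0.0000e+00, -7.6505e+01,  1.4970e+00, -2.5235e+01, -5.2000e-02,
        1.7000e-02,  0.0000e+00]), 'tcp_pos': array([ 0.207, -0.694,  0.217]), 'eef_rot': array([ 0.99 ,  0.144, -0.   , -0.001]), 'force': array([-0.005,  0.161, -0.397]), 'moment': array([-0.007,  0.006, -0.006]), 'grip_force': np.float64(0.0), 'finger_gap': np.float64(0.093)} 0.025
top [ 0.348 -0.002  1.509] [[0.01, -1.0, 0.0], [-0.99, -0.01, -0.11], [0.11, -0.0, -0.99]] 566.0048626710739
side [0.003 0.77  0.464] [[-0.83, -0.56, -0.01], [-0.22, 0.33, -0.92], [0.52, -0.76, -0.39]] 460.3292650184634
```

View pics/top0.png

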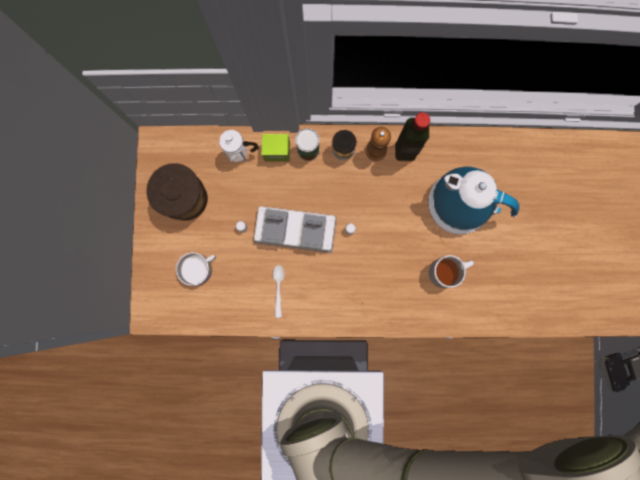

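View pics/side0.png

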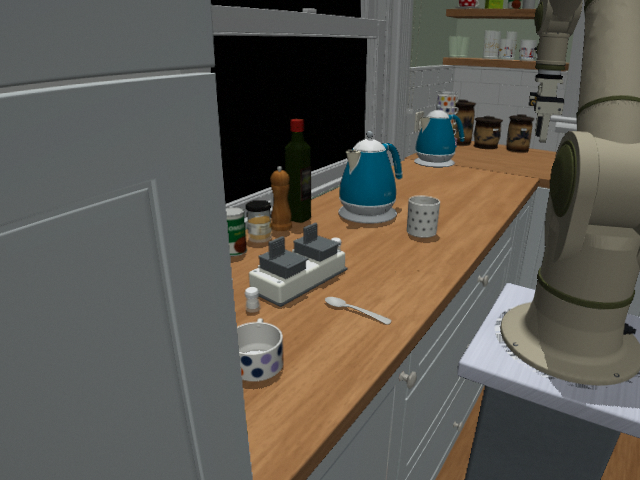

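The top view shows the box centred at about (295,230) and the kettle at about (465,205), on the robot's right. So the right guard, at about (314,230), is the target. Now I'll measure the box.

```bash
cat > h.py <<'E'
from plant import get_obs, vision, manip
import cv2,numpy as np
def rays(c,px):
    u=cv2.undistortPoints(np.array(px,float).reshape(-1,1,2),c["mtx"],np.array(c["dist"]))[:,0]
    d=np.c_[u,np.ones(len(u))]@c["R"]; return -c["R"].T@c["t"],d
def plane(c,px,z):
    o,d=rays(c,px); return o+d*((z-o[2])/d[:,2])[:,None]
def proj(c,X):
    return cv2.projectPoints(np.array(X,float).reshape(-1,1,3),cv2.Rodrigues(c["R"])[0],c["t"],c["mtx"],np.array(c["dist"]))[0][:,0]
E
python3 - <<'E'
from h import *
c=vision.camera("top"); im=c["img"]
x0,y0,x1,y1=246,195,342,262
s=im[y0:y1,x0:x1].astype(int)
sat=s.max(2)-s.min(2)
m=((sat<35)&(s.max(2)>40)).astype(np.uint8)
m=cv2.morphologyEx(m,cv2.MORPH_OPEN,np.ones((3,3)))
cs=max(cv2.findContours(m,0,2)[0],key=cv2.contourArea)
P=plane(c,cs[:,0]+[x0,y0],0.045)[:,:2]
r=cv2.minAreaRect((P*1000).astype(np.float32)); print(r, cv2.boxPoints(r))
d=(m&(s.max(2)<150)).astype(np.uint8); d=cv2.morphologyEx(d,cv2.MORPH_OPEN,np.ones((5,5)))
for k in cv2.findContours(d,0,2)[0]:
    if cv2.contourArea(k)>100:
        P=plane(c,k[:,0]+[x0,y0],0.074)[:,:2]; print("guard",cv2.minAreaRect((P*1000).astype(np.float32)))
w=(m&(s.max(2)>=150)).astype(np.uint8)
cs=np.concatenate(cv2.findContours(w,0,2)[0]); P=plane(c,cs[:,0]+[x0,y0],0.045)[:,:2]
r=cv2.minAreaRect((P*1000).astype(np.float32)); print("white",r)
cv2.imwrite("pics/c.png",cv2.resize(np.hstack([im[y0:y1,x0:x1,::-1],cv2.merge([w*255,d*255,m*255])]),None,fx=4,fy=4,interpolation=0))
E
```

```text
((521.6726684570312, 74.50111389160156), (205.4102020263672, 96.85433197021484), 83.2779769897461) [[461.55652  -21.829445]
 [557.745    -33.16648 ]
 [581.7888   170.83167 ]
 [485.60034  182.1687  ]]
guard ((509.46917724609375, 27.343727111816406), (54.955421447753906, 88.18453216552734), 83.34320831298828)
guard ((521.3779296875, 125.19190216064453), (57.70000457763672, 88.15811920166016), 82.82966613769531)
white ((524.5364990234375, 74.16357421875), (205.4102020263672, 91.08698272705078), 83.2779769897461)
```

View pics/c.png

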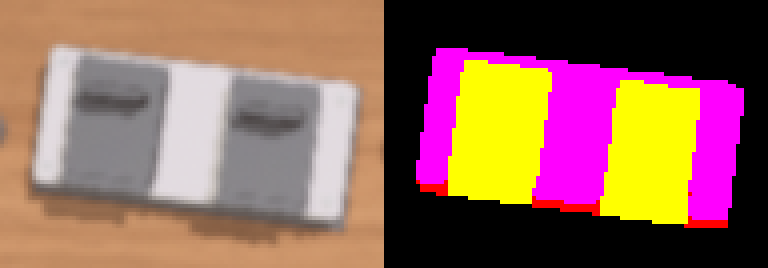

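The crop shows two grey guards, both shut, with the tabs at the back. The right-hand guard is the target. Box centre is about (0.5245, 0.074) with yaw about -0.117. I'll add a helper that turns box-frame targets into tool shifts.

```bash
cat >> h.py <<'E'
from scipy.spatial.transform import Rotation as R
C=np.array([.5245,.0742]);YAW=-.117
ax=np.array([np.cos(YAW),np.sin(YAW)]);ay=np.array([-ax[1],ax[0]])
H=C+.037*ax-.05*ay          # right hinge
def tgt(dx,ztip,dy=0):      # offset from hinge in box axes (m), fingertip height
    return np.r_[H+dx*ax+dy*ay,ztip+manip.nose_length]
def shift(p,o=None):
    o=o or get_obs(); r=R.from_quat(o["eef_rot"]); x=r.apply([1,0,0])
    return np.round(r.inv().apply(p-o["tcp_pos"])*100,2), round(np.degrees(np.arctan2(x[1],x[0])-YAW),1)
def inbox(p):
    d=p[:2]-H; return np.round([d@ax*1000,d@ay*1000,(p[2]-manip.nose_length)*1000],1)
E
python3 - <<'E'
from h import *
print(H,shift(np.r_[.40,-.35,.37]),shift(tgt(-.08,.2)),shift(tgt(-.08,.08)))
E
```

```text
[0.55541038 0.0202227 ] (array([ 28.33, -27.51, -15.29]), np.float64(23.3)) (array([ 46.46, -61.69,  -0.75]), np.float64(23.3)) (array([ 46.46, -61.68,  11.25]), np.float64(23.3))
```

>>> {"name": "play_rows", "arguments": {"increments": [[0, 0, -4, 0, 0], [0, 0, -8, 0, 0], [0, 0, -12, 0, 0], [2, -3, -15, 0, 0], [5, -6, -15, 0, 0], [8, -9, -15, 3, 0], [11, -12, -15, 6, 0], [14, -15, -15, 9, 0], [17, -18, -15, 12, 0], [20, -21, -15, 15, 0], [24, -24, -15, 19, 0], [28, -27.5, -15, 23.3, 0]], "force": 20}}

```text
time: 1.15
tcp_pos: [0.382, -0.3731, 0.3676]
eef_rot: [0.998, -0.06, 0.0, 0.0]
force: [0.1, -0.5, -1.0]
finger_gap: 0.0174
grip_force: 0.0
```

```bash
python3 - <<'E'
from h import *
o=get_obs();print(o["time"],o["tcp_pos"],o["joint_positions"],o["finger_gap"])
print(shift(tgt(-.065,.2)),shift(tgt(-.065,.14)))
E
```

```text
1.15 [ 0.38201581 -0.37313199  0.36762925] [ 0.69419285  0.21921481 -0.03348842  1.8382793   0.00832731  1.0839508
 -1.03357552] 0.017432792725611327
(array([  5.99, -41.11,  14.26]), np.float64(-0.2)) (array([  5.99, -41.12,  20.26]), np.float64(-0.2))
```

>>> {"name": "play_rows", "arguments": {"increments": [[0, -4, 0, 0, 0], [0, -8, 0, 0, 0], [1, -12, 0, 0, 0], [1, -16, 0, 0, 0], [2, -20, 0, 0, 0], [2, -24, 2, 0, 0], [2, -28, 4, 0, 0], [2, -32, 7, 0, 0], [3, -36, 10, 0, 0], [3, -38.5, 13, 0, 0], [3, -38.5, 14, 0, 0], [3, -38.5, 14, 0, 0]]}}

```text
time: 2.15
tcp_pos: [0.4545, 0.007, 0.2239]
eef_rot: [0.998, -0.056, -0.003, -0.0]
force: [-0.5, 1.1, -0.7]
finger_gap: 0.0003
grip_force: 0.0
```

>>> {"name": "play_rows", "arguments": {"increments": [[0, 0, 0, 0, 0], [0, 0, 0, 0, 0]]}}

```text
time: 2.32
tcp_pos: [0.4563, 0.003, 0.2282]
eef_rot: [0.998, -0.059, 0.0, 0.0]
force: [-0.6, -0.6, 0.2]
finger_gap: 0.0003
grip_force: 0.0
```

```bash
python3 - <<'E'
from h import *
o=get_obs();print(o["time"],o["tcp_pos"],o["finger_gap"],inbox(o["tcp_pos"]))
print(shift(tgt(-.065,.077)))
c=vision.camera("wrist");cv2.imwrite("pics/w1.png",c["img"][:,:,::-1])
print(proj(c,[np.r_[H-.025*ax+s*.02*ay,.108] for s in(-1,1)]),proj(c,[np.r_[H-.084*ax+s*.029*ay,.074] for s in(-1,1)]))
E
```

```text
2.3167 [0.45631375 0.00299894 0.22819807] 0.0003344861985437243 [-96.4 -28.7 203.2]
(array([ 3.14, -2.87, 12.62]), np.float64(-0.0))
[[311.38496304 152.71708192]
 [263.08009717 152.8799988 ]] [[322.25485362 214.97378651]
 [262.4410208  215.05569946]]
```

View pics/w1.png

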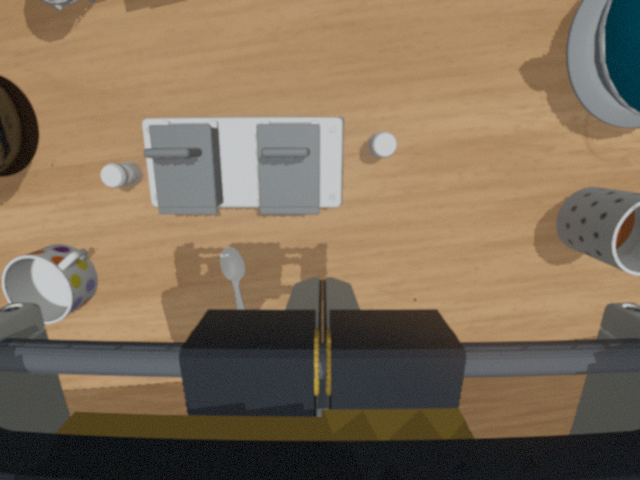

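The wrist view shows the target tab at columns 263–308, row 152. That matches the projected model (263–311, 152). The box pose is good, so I'll descend in front of the tab.

>>> {"name": "play_rows", "arguments": {"increments": [[1, -1, 3, 0, 0], [2, -2, 6, 0, 0], [3.1, -2.9, 9, 0, 0], [3.1, -2.9, 11, 0, 0], [3.1, -2.9, 12.3, 0, 0], [3.1, -2.9, 12.3, 0, 0], [3.1, -2.9, 12.3, 0, 0]]}}

```text
time: 2.95
tcp_pos: [0.4907, 0.028, 0.1052]
eef_rot: [0.998, -0.059, 0.0, 0.0]
force: [-0.6, -0.2, -0.3]
finger_gap: 0.0003
grip_force: 0.0
```

```bash
python3 - <<'E'
from h import *
o=get_obs();print(inbox(o["tcp_pos"]),o["force"])
E
```

```text
[-65.2   0.1  80.2] [-0.57572522 -0.23356221 -0.27630268]
```

>>> {"name": "play_rows", "arguments": {"increments": [[1.5, 0, 0, 0, 0], [2.6, 0, 0, 0, 0], [3.2, 0, -0.2, 0, 0], [3.8, 0, -0.5, 0, 0], [4.5, 0, -0.9, 0, 0], [5.1, 0, -1.3, 0, 0], [5.7, 0, -1.5, 0, 0], [6.3, 0, -1.6, 0, 0], [6.9, 0, -1.6, 0, 0], [7.3, 0, -1.6, 0, 0], [7.3, 0, -1.6, 0, 0], [7.3, 0, -1.6, 0, 0]]}}

```text
time: 3.95
tcp_pos: [0.5627, 0.0206, 0.1202]
eef_rot: [0.998, -0.058, -0.0, 0.0]
force: [0.9, -0.3, 0.6]
finger_gap: 0.0003
grip_force: 0.0
```

>>> {"name": "play_rows", "arguments": {"increments": [[0, 0, -2, 0, 0], [0, 0, -5, 0, 0], [0, 0, -7, 0, 0], [-3, 0, -7, 0, 0], [-6, 0, -7, 0, 0], [-9, 0, -7, 0, 0], [-10.8, 0, -7, 0, 0], [-10.8, 0, -7, 0, 0], [-10.8, 0, -7, 0, 0]]}}

```text
time: 4.7
tcp_pos: [0.4548, 0.0332, 0.1908]
eef_rot: [0.998, -0.058, 0.0, 0.0]
force: [0.4, 0.3, -0.2]
finger_gap: 0.0009
grip_force: 0.0
```

```bash
python3 - <<'E'
from h import *
o=get_obs();print(inbox(o["tcp_pos"]),o["force"])
c=vision.camera("wrist");s=vision.camera("side")
a=cv2.resize(c["img"][60:300,180:420],(400,400));b=cv2.resize(s["img"][200:320,230:370],(400,400))
cv2.imwrite("pics/w2.png",np.hstack([a,b])[:,:,::-1])
E
```

```text
[-101.4    1.1  165.8] [ 0.41421495  0.32632931 -0.18605513]
```

View pics/w2.png

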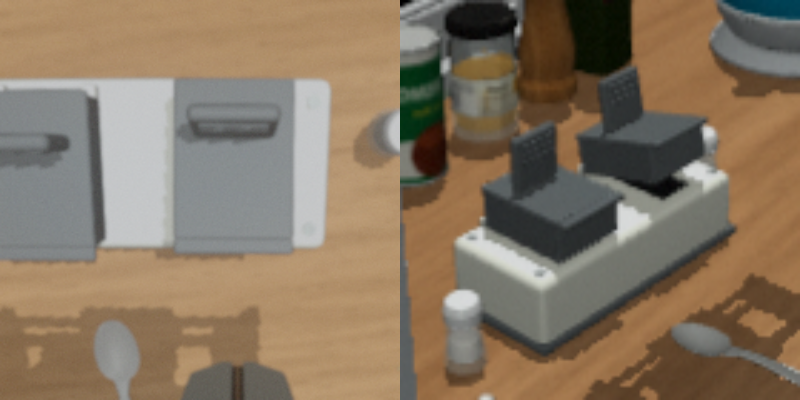

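```bash
python3 - <<'E'
from h import *
c=vision.camera("wrist");s=vision.camera("side")
def pt(a,h,w,t): return np.r_[H+(-a*np.cos(t)+h*np.sin(t))*ax+w*ay,.046+a*np.sin(t)+h*np.cos(t)]
for t in (0,.1,.2,.3,.4,.5):
    # side crop coords: tab top ends, front top left corner ; wrist: front edge row
    X=[pt(25,62,.02*0,t) if 0 else pt(.025,.062,0,t),pt(.084,.028,.029,t),pt(.084,.028,-.029,t),pt(.084,0,.029,t)]
    q=proj(s,X); print(t,np.round((q-[230,200])*[400/140,400/120]).tolist(),np.round((proj(c,X)-[180,60])*400/240).tolist())
E
```

```text
0 [[232.0, 81.0], [267.0, 169.0], [317.0, 140.0], [267.0, 210.0]] [[240.0, 148.0], [183.0, 266.0], [296.0, 266.0], [188.0, 256.0]]
0.1 [[225.0, 75.0], [264.0, 155.0], [314.0, 126.0], [267.0, 197.0]] [[240.0, 132.0], [181.0, 263.0], [298.0, 263.0], [186.0, 258.0]]
0.2 [[219.0, 71.0], [259.0, 141.0], [310.0, 113.0], [265.0, 185.0]] [[240.0, 116.0], [180.0, 258.0], [299.0, 258.0], [185.0, 259.0]]
0.3 [[212.0, 67.0], [254.0, 128.0], [305.0, 101.0], [263.0, 172.0]] [[240.0, 99.0], [178.0, 251.0], [301.0, 251.0], [183.0, 258.0]]
0.4 [[206.0, 65.0], [248.0, 115.0], [299.0, 89.0], [260.0, 159.0]] [[240.0, 82.0], [176.0, 242.0], [304.0, 242.0], [182.0, 255.0]]
0.5 [[199.0, 63.0], [242.0, 103.0], [293.0, 77.0], [256.0, 146.0]] [[240.0, 65.0], [174.0, 230.0], [306.0, 230.0], [180.0, 251.0]]
```

The guard is only open about 0.25 rad: its front corner sits at about (250,150) in the side half of the crop. I'll push the tab again and look before withdrawing.

>>> {"name": "play_rows", "arguments": {"increments": [[3, 0, 0, 0, 0], [6, 0, 0, 0, 0], [6, 0, 3, 0, 0], [6, 0, 6, 0, 0], [6, 0, 7, 0, 0], [6, 0, 7, 0, 0], [7.2, 0, 7, 0, 0], [8.4, 0, 7, 0, 0], [9.6, 0, 7, 0, 0], [10.4, 0, 7, 0, 0], [10.8, 0, 7, 0, 0], [10.8, 0, 7, 0, 0]]}}

```text
time: 5.9
tcp_pos: [0.5637, 0.0205, 0.1212]
eef_rot: [0.998, -0.059, 0.001, -0.0]
force: [-0.0, -0.4, 0.2]
finger_gap: 0.0005
grip_force: 0.0
```

```bash
python3 - <<'E'
from h import *
o=get_obs();print(inbox(o["tcp_pos"]),o["force"],o["finger_gap"])
c=vision.camera("wrist");s=vision.camera("side")
a=cv2.resize(c["img"],(400,300));b=cv2.resize(s["img"][170:320,220:370],(400,400))
cv2.imwrite("pics/w3.png",np.hstack([np.vstack([a,a[:100]*0]),b])[:,:,::-1])
E
```

```text
[ 8.2  1.2 96.2] [-0.04991905 -0.39868857  0.19244896] 0.0005154254226302168
```

View pics/w3.png

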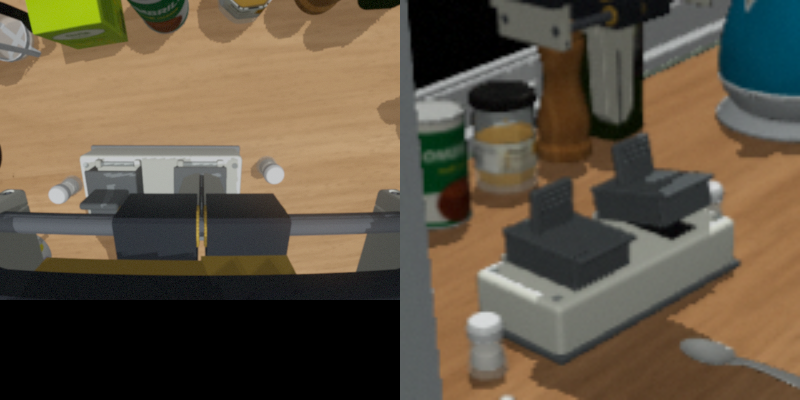

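```bash
python3 - <<'E'
from h import *
s=vision.camera("side");c=vision.camera("wrist");o=get_obs();p=o["tcp_pos"]
f=lambda q:np.round((q-[220,170])/.375+[400,0])
for dz in (-.025,0,.025,.05): print(dz,f(proj(s,p+[0,0,dz])), np.round(proj(c,p+[0,0,dz])))
print(f(proj(s,np.r_[C+.05*ay-.0*ax+(.037-.025)*ax,.108])),o["eef_rot"])
E
```

```text
-0.025 [[613. 150.]] [[322. 276.]]
0 [[613. 121.]] [[322. 293.]]
0.025 [[612.  92.]] [[322. 315.]]
0.05 [[611.  62.]] [[322. 345.]]
[[553. 182.]] [ 9.98300473e-01 -5.82761140e-02 -2.34651073e-04  6.96622147e-05]
```

```bash
cat >> h.py <<'E'
def pt(a,h,w,t): return np.r_[H+(-a*np.cos(t)+h*np.sin(t))*ax+w*ay,.046+a*np.sin(t)+h*np.cos(t)]
E
python3 - <<'E'
from h import *
s=vision.camera("side");c=vision.camera("wrist")
f=lambda q:np.round((q-[220,170])/.375+[400,0]).tolist()
for t in (0,.2,.4,.6,.8,1.0): print(t,f(proj(s,[pt(.025,.062,.02,t),pt(.025,.062,-.02,t),pt(.084,.028,.029,t),pt(.084,.028,-.029,t),pt(.084,0,.029,t)])))
im=s["img"][190:290,270:360]; w=c["img"][200:330,240:420]
cv2.imwrite("pics/w4.png",np.hstack([cv2.resize(im,(540,600),interpolation=2)])[:,:,::-1])
E
```

```text
0 [[626.0, 152.0], [659.0, 138.0], [676.0, 215.0], [723.0, 192.0], [676.0, 248.0]]
0.2 [[614.0, 144.0], [647.0, 130.0], [669.0, 193.0], [716.0, 171.0], [674.0, 228.0]]
0.4 [[602.0, 138.0], [635.0, 125.0], [658.0, 172.0], [706.0, 151.0], [669.0, 207.0]]
0.6 [[590.0, 136.0], [623.0, 123.0], [645.0, 154.0], [694.0, 133.0], [661.0, 187.0]]
0.8 [[579.0, 138.0], [612.0, 125.0], [631.0, 138.0], [679.0, 118.0], [651.0, 168.0]]
1.0 [[569.0, 142.0], [602.0, 129.0], [615.0, 126.0], [664.0, 106.0], [638.0, 151.0]]
```

View pics/w4.png

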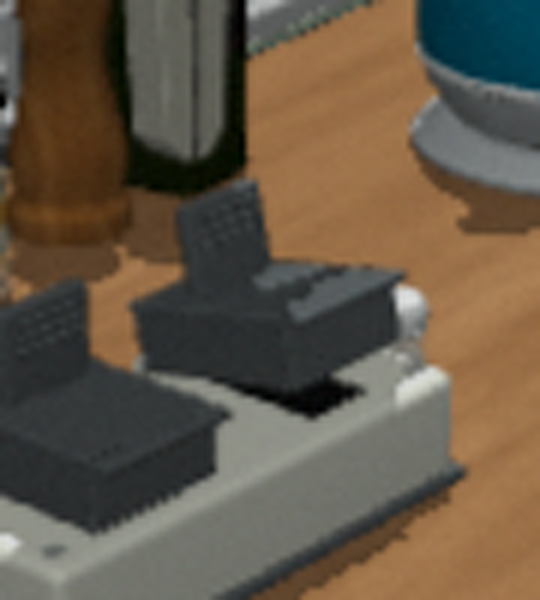

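```bash
python3 - <<'E'
from h import *
c=vision.camera("wrist");s=vision.camera("side");p=get_obs()["tcp_pos"]
print(manip.nose_length,[x for x in dir(manip) if x[0]!='_'])
for dz in(-.025,-.015,-.005,0,.005): print(dz,[np.round(proj(c,np.r_[p[:2]+e*ax+k*ay,p[2]+dz])).tolist() for e,k in((.0075,0),(.0075,.0175),(.0075,-.0175),(-.0075,0))], np.round(proj(s,p+[0,0,dz])))
g=s["img"][200:235,294:308].astype(int); print(g[:,6].tolist())
w=c["img"][255:330,305].astype(int);print(w[::3].tolist())
E
```

```text
0.025 ['PlanningError', 'nose_length']
-0.025 [[[322.0, 264.0]], [[293.0, 264.0]], [[351.0, 264.0]], [[322.0, 287.0]]] [[300. 226.]]
-0.015 [[[322.0, 270.0]], [[291.0, 270.0]], [[352.0, 270.0]], [[322.0, 294.0]]] [[300. 222.]]
-0.005 [[[322.0, 276.0]], [[290.0, 276.0]], [[354.0, 276.0]], [[322.0, 301.0]]] [[300. 218.]]
0 [[[322.0, 280.0]], [[289.0, 279.0]], [[355.0, 280.0]], [[322.0, 305.0]]] [[300. 216.]]
0.005 [[[322.0, 283.0]], [[288.0, 283.0]], [[356.0, 283.0]], [[322.0, 309.0]]] [[300. 213.]]
[[92, 93, 84], [95, 94, 87], [97, 97, 89], [96, 96, 87], [95, 94, 86], [95, 95, 88], [96, 98, 89], [96, 96, 87], [96, 97, 88], [95, 96, 87], [94, 93, 86], [95, 94, 84], [95, 96, 87], [96, 95, 88], [95, 95, 86], [92, 92, 84], [60, 63, 53], [22, 29, 15], [10, 17, 0], [12, 18, 3], [7, 15, 0], [8, 14, 0], [30, 28, 12], [64, 52, 38], [65, 62, 58], [54, 57, 57], [48, 51, 54], [47, 50, 50], [52, 51, 50], [51, 51, 49], [51, 48, 46], [60, 54, 48], [57, 52, 44], [62, 51, 42], [99, 76, 54]]
[[178, 180, 179], [124, 127, 125], [143, 147, 145], [109, 112, 109], [101, 102, 104], [103, 105, 107], [109, 109, 110], [103, 105, 108], [102, 106, 101], [102, 99, 96], [100, 99, 92], [100, 102, 95], [100, 99, 95], [98, 98, 93], [102, 102, 99], [96, 98, 92], [96, 96, 90], [95, 96, 89], [71, 72, 70], [40, 45, 45], [33, 41, 44], [39, 42, 43], [38, 38, 39], [39, 41, 42], [39, 40, 38]]
```

Both views put the closed fingertips at the TCP itself: wrist row 280, side row 216. They aren't 25 mm ahead of it as `nose_length` says, so the fingers skimmed over the tab. I'll use the measured tip from here on and push again, lower.

>>> {"name": "play_rows", "arguments": {"increments": [[0, 0, -2, 0, 0], [0, 0, -3, 0, 0], [-2, 0, -3, 0, 0], [-4, 0, -3, 0, 0], [-5, 0, -3, 0, 0], [-5, 0, -2, 0, 0], [-5, 0, 0, 0, 0], [-5, 0, 2, 0, 0], [-5, 0, 2.8, 0, 0], [-5, 0, 2.8, 0, 0]]}}

```text
time: 7.13
tcp_pos: [0.5129, 0.0264, 0.0904]
eef_rot: [0.998, -0.058, -0.001, 0.0]
force: [0.4, -0.2, 0.0]
finger_gap: 0.0006
grip_force: 0.0
```

>>> {"name": "play_rows", "arguments": {"increments": [[0.8, 0, 0, 0, 0], [1.4, 0, 0, 0, 0], [2, 0, -0.1, 0, 0], [2.6, 0, -0.2, 0, 0], [3.2, 0, -0.3, 0, 0], [3.8, 0, -0.4, 0, 0], [4.4, 0, -0.4, 0, 0], [5, 0, -0.4, 0, 0], [5.3, 0, -0.4, 0, 0], [5.3, 0, -0.4, 0, 0]]}}

```text
time: 7.97
tcp_pos: [0.5668, 0.02, 0.0964]
eef_rot: [0.998, -0.059, 0.0, -0.0]
force: [0.1, 0.1, -0.6]
finger_gap: 0.0004
grip_force: 0.0
```

```bash
sed -i 's/^import cv2/manip_nose=0.0005\nimport cv2/; s/manip\.nose_length/manip_nose/g' h.py; python3 - <<'E'
from h import *
o=get_obs();print(inbox(o["tcp_pos"]),o["force"],o["time"])
s=vision.camera("side")
im=s["img"][180:280,270:360]
cv2.imwrite("pics/w5.png",cv2.resize(im,(540,600),interpolation=2)[:,:,::-1])
for t in (.4,.6,.8,1.0,1.2): print(t,np.round((proj(s,[pt(.084,.028,.029,t),pt(.084,.028,-.029,t),pt(.084,0,.029,t)])-[270,180])*6).tolist())
E
```

```text
[11.4  1.2 95.9] [ 0.05967601  0.0860048  -0.55032168] 7.9667
0.4 [[281.0, 328.0], [389.0, 279.0], [306.0, 405.0]]
0.6 [[252.0, 286.0], [361.0, 239.0], [288.0, 360.0]]
0.8 [[219.0, 250.0], [328.0, 205.0], [264.0, 317.0]]
1.0 [[183.0, 223.0], [293.0, 179.0], [235.0, 279.0]]
1.2 [[146.0, 204.0], [256.0, 162.0], [202.0, 249.0]]
```

View pics/w5.png

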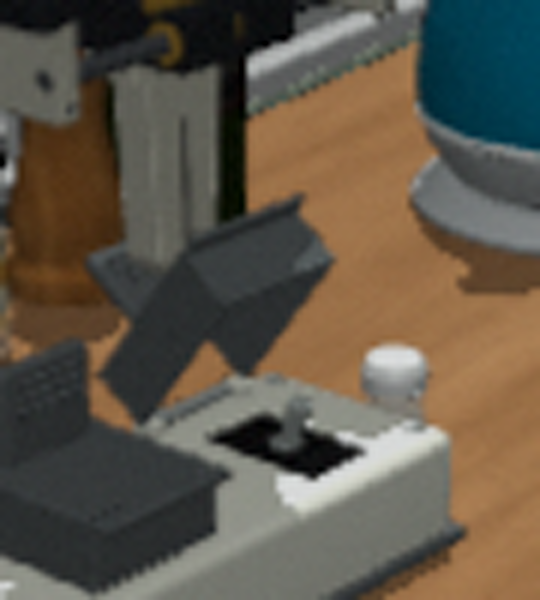

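The guard now stands at about 1.0 rad: its front edge runs from (190,240) to (300,200) in the crop, and the toggle shows at (295,420). Next I'll withdraw upward, come round to the front and push the rim back to about 1.75 rad.

>>> {"name": "play_rows", "arguments": {"increments": [[0, 0, -2, 0, 0], [0, 0, -4, 0, 0], [0, 0, -5.8, 0, 0], [0, 0, -5.8, 0, 0], [-3, 0, -5.8, 0, 0], [-6, 0, -5.8, 0, 0], [-9, 0, -5.8, 0, 0], [-10, 0, -5.8, 0, 0], [-10, 0, -3.5, 0, 0], [-10, 0, -1, 0, 0], [-10, 0, 0, 0, 0], [-10, 0, 0, 0, 0]]}}

```text
time: 9.02
tcp_pos: [0.4656, 0.0319, 0.0944]
eef_rot: [0.998, -0.058, -0.002, 0.0]
force: [0.0, -0.2, 0.1]
finger_gap: 0.0007
grip_force: 0.0
```

>>> {"name": "play_rows", "arguments": {"increments": [[2, 0, 0, 0, 0], [3.5, 0, 0, 0, 0], [4.5, 0, 0, 0, 0], [5.3, 0, 0, 0, 0], [6, 0, 0, 0, 0], [6.7, 0, 0, 0, 0], [7.4, 0, 0, 0, 0], [8.1, 0, 0, 0, 0], [8.8, 0, 0, 0, 0], [9.4, 0, 0, 0, 0], [9.8, 0, 0, 0, 0], [9.8, 0, 0, 0, 0]]}}

```text
time: 10.02
tcp_pos: [0.5648, 0.0203, 0.0964]
eef_rot: [0.998, -0.059, 0.0, -0.0]
force: [0.1, 0.3, -0.2]
finger_gap: 0.0007
grip_force: 0.0
```

>>> {"name": "play_rows", "arguments": {"increments": [[-2, 0, 0, 0, 0], [-4.5, 0, 0, 0, 0], [-6, 0, 0, 0, 0], [-6.5, 0, 0, 0, 0], [-6.5, 0, 0, 0, 0], [-6.5, 0, 0, 0, 0]]}}

```text
time: 10.52
tcp_pos: [0.5004, 0.0282, 0.0968]
eef_rot: [0.998, -0.058, 0.001, -0.0]
force: [0.3, 0.0, -0.1]
finger_gap: 0.0001
grip_force: 0.0
```

```bash
python3 - <<'E'
from h import *
o=get_obs();print(inbox(o["tcp_pos"]),o["force"],o["time"])
s=vision.camera("side")
im=s["img"][180:280,270:360]
cv2.imwrite("pics/w6.png",cv2.resize(im,(540,600),interpolation=2)[:,:,::-1])
for t in (1.2,1.5,1.7,1.9): print(t,np.round((proj(s,[pt(.084,.028,.029,t),pt(.084,.0,-.029,t),pt(.084,0,.029,t)])-[270,180])*6).tolist())
for t in (0,.9): print(np.round((proj(s,np.r_[C+(-.008+.021*np.sin(t-.45))*ax-.05*ay,.045+.021*np.cos(t-.45)])-[270,180])*6))
E
```

```text
[-55.6   1.5  96.3] [ 0.31044661  0.00649116 -0.11273748] 10.5167
1.2 [[146.0, 204.0], [311.0, 204.0], [202.0, 249.0]]
1.5 [[93.0, 195.0], [260.0, 175.0], [150.0, 218.0]]
1.7 [[60.0, 201.0], [226.0, 167.0], [115.0, 209.0]]
1.9 [[32.0, 216.0], [193.0, 167.0], [83.0, 208.0]]
[[309. 401.]]
[[271. 387.]]
```

View pics/w6.png

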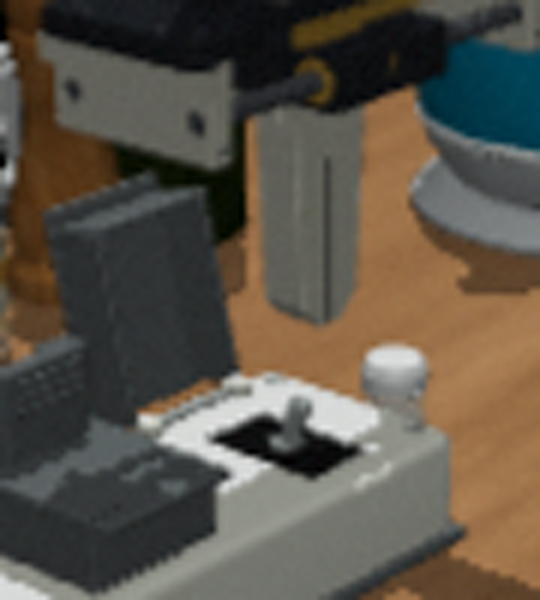

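The guard is open to about 1.75 rad and the toggle is still off, with its tip at (300,400). I'll back off, lower the fingers in front of the toggle and push it back.

>>> {"name": "play_rows", "arguments": {"increments": [[-1.5, 0, 0, 0, 0], [-2.7, 0, 0, 0, 0], [-2.7, 0, 0, 0, 0], [-2.7, 0, 2, 0, 0], [-2.7, 0, 3.9, 0, 0], [-2.7, 0, 3.9, 0, 0], [-2.7, 0, 3.9, 0, 0]]}}

```text
time: 11.15
tcp_pos: [0.4731, 0.0312, 0.057]
eef_rot: [0.998, -0.058, -0.001, 0.0]
force: [-0.2, -0.1, 0.8]
finger_gap: 0.0005
grip_force: 0.0
```

>>> {"name": "play_rows", "arguments": {"increments": [[1, 0, 0, 0, 0], [1.6, 0, 0, 0, 0], [2.1, 0, 0, 0, 0], [2.5, 0, 0, 0, 0], [2.8, 0, 0, 0, 0], [3.1, 0, 0, 0, 0], [3.1, 0, 0, 0, 0]]}}

```text
time: 11.73
tcp_pos: [0.5039, 0.0275, 0.0577]
eef_rot: [0.998, -0.059, 0.0, -0.0]
force: [0.3, -0.1, -0.2]
finger_gap: 0.0004
grip_force: 0.5
```

```bash
python3 - <<'E'
from h import *
o=get_obs();print(inbox(o["tcp_pos"]),o["force"],o["time"])
E
```

```text
[-52.    1.2  57.2] [ 0.30036531 -0.0501466  -0.21772785] 11.7333
```

>>> {"name": "play_rows", "arguments": {"increments": [[0.2, 0, 0, 0, 0], [0.4, 0, 0, 0, 0], [0.4, 0, 0, 0, 0]]}}

```text
time: 11.98
tcp_pos: [0.5048, 0.0273, 0.0572]
eef_rot: [0.998, -0.058, -0.002, 0.0]
force: [-7.3, 2.8, 4.8]
finger_gap: 0.0006
grip_force: 4.5
```

>>> {"name": "play_rows", "arguments": {"increments": [[0.2, 0, 0, 0, 0], [0.2, 0, 0, 0, 0], [0.2, 0, 0, 0, 0]]}}

```text
time: 12.23
tcp_pos: [0.5051, 0.0272, 0.0571]
eef_rot: [0.998, -0.058, -0.003, 0.001]
force: [-11.8, 4.4, 7.8]
finger_gap: 0.0006
grip_force: 7.0
```

```bash
python3 - <<'E'
from h import *
o=get_obs();print(inbox(o["tcp_pos"]),o["force"],o["moment"],o["time"])
E
```

```text
[-50.8   1.1  56.6] [-11.81423316   4.39567104   7.81387852] [1.00229921 2.61292542 0.07816233] 12.2333
```

>>> {"name": "play_rows", "arguments": {"increments": [[-1.5, 0, 0, 0, 0], [-3, 0, 0, 0, 0], [-4, 0, 0, 0, 0], [-4, 0, -3, 0, 0], [-4, 0, -6, 0, 0], [-4, 0, -9.5, 0, 0], [-4, 0, -9.5, 0, 0], [-4, 0, -9.5, 0, 0]]}}

```text
time: 12.9
tcp_pos: [0.4708, 0.0314, 0.1542]
eef_rot: [0.998, -0.059, 0.002, -0.0]
force: [0.2, 0.1, -0.6]
finger_gap: -0.0
grip_force: 0.0
```

```bash
python3 - <<'E'
from h import *
o=get_obs();print(inbox(o["tcp_pos"]),o["force"],o["time"])
s=vision.camera("side");c=vision.camera("wrist");w=-c["R"].T@c["t"];print("cam",inbox(w)-inbox(o["tcp_pos"]))
im=cv2.resize(s["img"][180:280,270:360],(540,600),interpolation=2)
old=cv2.imread("pics/w6.png")[:,:,::-1]
def tog(i):
    g=i[380:480,215:365].astype(int).max(2); 
    # bright steel pixels surrounded by the black slot, upper rows included
    return g
a,b=tog(old),tog(im)
for n,g in(("off",a),("now",b)):
    print(n);print(g[5:80:8,20:135:8])
cv2.imwrite("pics/tog.png",im[:,:,::-1])
t=vision.camera("top"); print("kettle/bottle check x at z=.1", plane(t,[[344,158],[380,160],[405,160]],0.0)[:,:2].round(3).tolist())
E
```

```text
[-85.4   1.3 153.7] [ 0.2471424   0.08420731 -0.6192998 ] 12.9
cam [ 74.1  -0.4 165.8]
off
[[176 173 178 218 196 197 203 213 207 195 177 149 151 159 161]
 [124 128 158 216 219 217 218 213 206 215 214 208 200 163 159]
 [207 214 216 219 220 218 220 147 136 156 211 219 220 217 213]
 [218 218 226 216 200 227 200 108 105  94 204 219 217 217 218]
 [215 208 135  79  69 131 143  86  76 125 210 218 218 217 217]
 [145  65  24   8   8  17  64  81  69 143 208 226 223 216 217]
 [ 30  13  14  14  31  51  70  79  62  36 100 144 179 222 227]
 [ 17  18  16  14  43 134 107  83  76  35  14  19  45 105 158]
 [ 86  30   3  12  17  64  89  66  33  14  14  13   6   8  26]
 [208 169 143  73   3   9  12  11  11  12  11  10  10   9  46]]
now
[[176 174 178 222 177 185 204 213 204 194 177 149 150 159 160]
 [124 126 147 182 153 137 197 218 216 218 213 208 202 163 158]
 [204 213 205 127  96 100 182 218 215 216 217 218 218 216 213]
 [219 217 233 161  87  97 148 213 218 217 217 218 217 218 218]
 [214 207 137  63  71  97 126 203 217 217 217 217 217 218 216]
 [145  65  23   9  34  97 107  83 142 179 208 224 222 218 217]
 [ 31  15  16  15  33  79 100  86  74  38  99 145 176 223 222]
 [ 19  14  15  11  34 103 125 146 119  40  12  17  49 105 168]
 [ 85  28   4  12  18  60  90  74  44  19  14  15  12  18  31]
 [209 169 145  72   2   7  22  20  15  17  12  16  15  10  36]]
kettle/bottle check x at z=.1 [[0.723, -0.055], [0.719, -0.154], [0.72, -0.222]]
```

The toggle tip moved from crop column ~299 to ~270, which is the predicted "on" position. The stop was also felt at the predicted place. Next I'll go over and behind the guard to close it.

>>> {"name": "play_rows", "arguments": {"increments": [[3, 0, 0, 0, 0], [6, 0, 0, 0, 0], [9, 0, 0, 0, 0], [12, 0, 0, 0, 0], [14.5, 0, 0, 0, 0], [14.5, 0, 0, 0, 0], [14.5, 0, 2, 0, 0], [14.5, 0, 4, 0, 0], [14.5, 0, 4.9, 0, 0], [14.5, 0, 4.9, 0, 0], [14.5, 0, 4.9, 0, 0]]}}

```text
time: 13.97
tcp_pos: [0.6127, 0.0148, 0.1026]
eef_rot: [0.998, -0.058, -0.001, 0.0]
force: [-0.4, 0.2, -0.3]
finger_gap: 0.0003
grip_force: 0.0
```

```bash
python3 - <<'E'
from h import *
o=get_obs();print(inbox(o["tcp_pos"]),o["force"],o["time"])
E
```

```text
[ 57.5   1.3 102.1] [-0.44164525  0.15232599 -0.34713348] 13.9667
```

>>> {"name": "play_rows", "arguments": {"increments": [[-1.2, 0, 0, 0, 0], [-2, 0, 0, 0, 0], [-2.8, 0, -0.2, 0, 0], [-3.6, 0, -0.5, 0, 0], [-4.7, 0, -0.7, 0, 0], [-5.7, 0, -0.7, 0, 0], [-6.7, 0, -0.6, 0, 0], [-7.3, 0, -0.5, 0, 0], [-7.9, 0, -0.3, 0, 0], [-8.5, 0, 0, 0, 0], [-9.1, 0, 0.4, 0, 0], [-9.1, 0, 0.4, 0, 0]]}}

```text
time: 14.97
tcp_pos: [0.5212, 0.0253, 0.0985]
eef_rot: [0.998, -0.058, -0.001, 0.0]
force: [-1.0, -0.7, 0.4]
finger_gap: 0.0007
grip_force: 0.0
```

```bash
python3 - <<'E'
from h import *
o=get_obs();print(inbox(o["tcp_pos"]),o["force"],o["time"])
E
```

```text
[-34.5   1.   98. ] [-1.03371198 -0.65298296  0.3595332 ] 14.9667
```

>>> {"name": "play_rows", "arguments": {"increments": [[-0.4, 0, 0.4, 0, 0], [-0.8, 0, 0.8, 0, 0], [-1.2, 0, 1.3, 0, 0], [-1.5, 0, 1.8, 0, 0], [-2, 0, 2.1, 0, 0], [-2.2, 0, 2.3, 0, 0], [-2.2, 0, 2.4, 0, 0], [-2.2, 0, 2.4, 0, 0]]}}

```text
time: 15.63
tcp_pos: [0.501, 0.0278, 0.0752]
eef_rot: [0.998, -0.058, -0.0, 0.0]
force: [0.4, 0.1, -0.6]
finger_gap: 0.0001
grip_force: 0.0
```

>>> {"name": "play_rows", "arguments": {"increments": [[0, 0, 0.1, 0, 0], [0, 0, 0.2, 0, 0], [0, 0, 0.2, 0, 0]]}}

```text
time: 15.88
tcp_pos: [0.5014, 0.0277, 0.0734]
eef_rot: [0.998, -0.058, 0.0, -0.0]
force: [-1.0, -0.7, -0.0]
finger_gap: 0.0005
grip_force: 0.0
```

```bash
python3 - <<'E'
from h import *
o=get_obs();print(inbox(o["tcp_pos"]),o["force"],o["time"])
E
```

```text
[-54.5   1.2  72.9] [-0.99443114 -0.69755087 -0.00683832] 15.8833
```

>>> {"name": "play_rows", "arguments": {"increments": [[-0.5, 0, 0.1, 0, 0], [-1, 0, 0.2, 0, 0], [-1, 0, 0.2, 0, 0]]}}

```text
time: 16.13
tcp_pos: [0.4952, 0.0295, 0.073]
eef_rot: [0.998, -0.059, 0.004, -0.001]
force: [7.4, 0.2, 9.4]
finger_gap: 0.0004
grip_force: 4.7
```

>>> {"name": "play_rows", "arguments": {"increments": [[0, 0, 0.1, 0, 0], [0, 0, 0.2, 0, 0], [0, 0, 0.2, 0, 0]]}}

```text
time: 16.38
tcp_pos: [0.4951, 0.0295, 0.0724]
eef_rot: [0.998, -0.059, 0.004, -0.001]
force: [1.2, -0.7, 36.5]
finger_gap: 0.0006
grip_force: 18.0
```

Firm contact at the shut height. I'll retreat up and clear of the box, then verify.

>>> {"name": "play_rows", "arguments": {"increments": [[0, 0, -2, 0, 0], [0, 0, -5, 0, 0], [0, 0, -9, 0, 0], [-1, 0, -13, 0, 0], [-2, 0, -16, 0, 0], [-2, 0, -18, 0, 0], [-2, 0, -18, 0, 0], [-2, 0, -18, 0, 0]]}}

```text
time: 17.05
tcp_pos: [0.4717, 0.0311, 0.2504]
eef_rot: [0.998, -0.059, 0.001, 0.0]
force: [-0.3, -0.1, -1.0]
finger_gap: 0.0004
grip_force: 0.0
```

```bash
python3 - <<'E'
from h import *
o=get_obs();print(o["tcp_pos"],o["force"],o["time"])
s=vision.camera("side");c=vision.camera("wrist")
b=cv2.resize(s["img"][180:300,230:370],(420,360),interpolation=2);a=cv2.resize(c["img"],(380,285))
cv2.imwrite("pics/w7.png",np.hstack([b,np.vstack([a,np.zeros((75,380,3),np.uint8)])])[:,:,::-1])
for t in (0,.1,.2): print(t,np.round((proj(s,[pt(.084,.028,.029,t),pt(.084,.0,.029,t),pt(.025,.062,0,t)])-[230,180])*3).tolist())
old=cv2.imread("pics/side0.png")[:,:,::-1]; d=np.abs(old.astype(int)-s["img"]).max(2)[180:390,230:450]
print("changed px in work area", (d>40).sum(), [ (cv2.boundingRect(k)) for k in cv2.findContours((d>40).astype(np.uint8),0,2)[0] if cv2.contourArea(k)>8])
E
```

```text
[0.47173073 0.03112336 0.25038462] [-0.34710453 -0.06206651 -0.9634254 ] 17.05
0 [[280.0, 212.0], [280.0, 249.0], [243.0, 133.0]]
0.1 [[277.0, 199.0], [280.0, 238.0], [237.0, 128.0]]
0.2 [[272.0, 187.0], [279.0, 226.0], [230.0, 124.0]]
changed px in work area 4807 [(58, 104, 121, 85)]
```

View pics/w7.png

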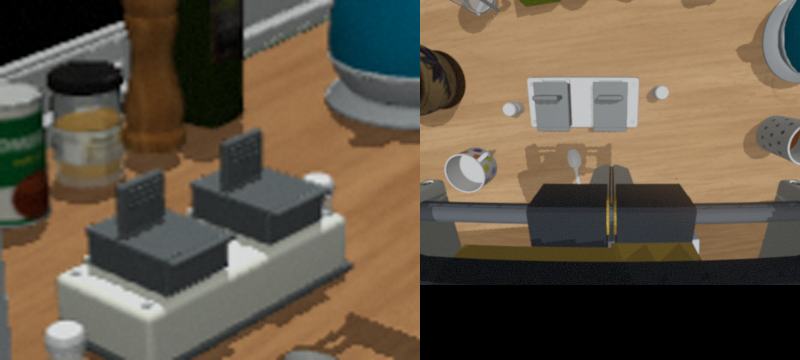

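The final views show both guards shut. Compared with the first side picture, the only change is the arm's shadow on the worktop, so the guard is back exactly where it was and nothing has shifted. I'm handing it in.

```bash
python3 -c "
from plant import ticket
print(ticket.close_job())"
```

```text
the job is handed in; nothing more can be done
None
```

The kettle is switched on: I lifted the right guard, pushed its toggle fully back and shut the guard again at 17 s, with no visible change to anything else. The first two pushes on the tab skimmed over it, because the closed fingertips sit at the TCP and not 25 mm ahead as `manip.nose_length` says. I worked from the measured tip after that.

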